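Roll two specimen tubes onto the lines of the viewing board

ROBOT

A 6-joint arm with a two-finger parallel gripper is mounted at the origin on the work surface. World frame = base frame: x ahead of the robot, y to its left, z up, the work surface at z = 0. Lengths are in m, angles in rad, forces in N, time in s.
With the tool pointing down it reaches from about 0.325 to 0.85 m from the base axis. Payload 4.4 kg.
Tool frame: the origin (TCP) lies on the centre line of the jaws, within the pads' length; the fingertips stand tip_reach ahead of it and the grasp point (between the pads) lies 6 mm ahead of it (tip_reach is the distance from the TCP to the fingertips, in m); z points along the fingers, y is the line along which they close (so a half turn about z gives the same grasp; the last joint's range is limited). The gripper opens to 94 mm and grips with 3 to 60 N. Pads are 16 mm wide; open, the fingers measure 119 mm over their backs; the gripper's body (75 mm by 177 mm) begins 78 mm behind the grasp point.
Start: joints at [-1.387, 0.207, 1.542, -0, 1.393, -0.15], TCP at [0.188, -0.543, 0.23] pointing down, gripper open.
Joint ranges: [-2.73, 2.73], [-0.86, 2.22], [0.23, 2.46], [-1.11, 4.25], [0.08, 2.63], [-2.82, 2.82]. Speed limits (rad/s): [2.79, 2.79, 3.14, 3.14, 3.14, 3.14].

INTERFACE

Orientations are given as a unit quaternion [w, x, y, z].
In Python, from workcell import state, grab_frame, close_job, look_for, cut_out, pinpoint, tip_reach gives the robot as it stands. The module is installed in compiled form; this text tells all that it offers.
- The arm moves only by the tool arm_command, never from a script. Its argument "targets" is one flat list of numbers, 4 for each row, row after row: the shift along the tool's x, y, z in cm, then the turn about the tool's z in degrees. A call has exactly 10 rows; each row is the pose to reach, as a shift and turn from the pose commanded when the call began, along the tool's axes at that moment; what a row does not reach only later rows make up. A row lasts 1/12 s, in which the tool goes at most 41.7 mm and 7.16 degrees, less where a joint would pass 70% of its speed; a pose out of reach is approached as far as the arm can. A call with a gripper value outside its range is refused whole. "hand" is the opening in per cent of the stroke, from 0 (shut) to 100 (fully open), set as the call begins (left out, the last holds). The fingers move at their own pace and stop on an object; "grip_force" is the grip in N (left out, the last holds). Time passes only in rows, so rows that repeat a pose let the fingers close, or fill a call up. It gives the time, the measured TCP pose, the force, the opening and the grip force at its end, in the units of the state.
- state(): the state, without advancing time (a new reading comes with each control period).
- grab_frame(name): name is "side" or "top"; returns a dict with "img" (400x640x3 uint8, red, green, blue), "range_z" (400x640 float32, m along the optical axis (not along the pixel's ray), 0 where there is no reading), "fx", "fy", "cx", "cy" (pixels), "camera_from_world" (4x4, takes a point from world to camera coordinates). Camera axes: x right, y up, looking along -z (the intrinsics and any distortion apply to the point x, -y, -z); pixel columns grow to the right and rows downward; lengths in m; the calibration is good to about 2 mm. A picture is of the moment at which its call begins.
- close_job(): hands the job in; it is judged then, once.
Trained networks look in the newest picture that a camera, given by its name, has taken for a name from the list of things; names that differ only in an ending like _2 or _b are one class to them, and where a whole thing is asked for, a point or a joint stands for the part that bears it (a point fixed in the world has none). Each returns a list of dicts, best first, with "p" (0 to 1); they miss things now and then, are a little off and sometimes report something else, mostly with a low value. They report only what shows in the picture. A call takes as long as a camera call. They do not tell look-alikes from the thing itself.
- look_for(camera, label): "position" ([column, row] in pixels, amid what is visible of it).
- cut_out(camera, label): "pixels" (400x640 bool, what is visible of it) and "position" ([column, row] in pixels, amid what is visible of it).
- pinpoint(camera, label): "position" ([column, row] in pixels: a listed point, or the origin of a listed thing).
The state is a dict: "t": time; "joint_positions": joint angles; "qvel": joint speeds; "tau": joint torques, N m; "position": TCP position; "eef_rot": TCP orientation; "contact_force": force on the tool from outside, world axes, zero at the start; "torque": the same for the moment, N m; "finger_gap": opening from 0.0 (shut) to 1.0 (fully open); "grip_force": force on a finger pad.
Only numpy, scipy, OpenCV 4.12 (cv2) and the standard library are available. Lean on these libraries where they do the work, as an engineer would, in place of code of your own. Each camera call takes 0.05 s, during which the arm holds its last target. There are 200 camera calls.

TASK

Line up the two corked specimen tubes on the white viewing board for the document camera, rolling each one with a sideways push of the fingers: first roll the tube nearer to the two black lines onto the line farther from the robot, then roll the other tube onto the nearer line. Leave each tube lying along its line, straight and centred over it, with the line showing past both ends. Never pick a tube up or slide it gripped, and leave everything else where it is.

Things in the scene. Friction and masses are not known exactly. Their poses are not given: they have to be found in the camera images.
- front_tube: starts nearer to the lines, belongs on the far line. Glass tube lying on its side, 30 mm diameter, glass 100 mm long, red chips inside, paper label, a 26 mm cork sticking out 14 mm at the +y end; 40-130 g. Origin: mid-glass on the axis, 15 mm above the board; y along the axis, x and z turn as it rolls. Smooth glass (friction about 0.35): rolls ahead of a light push on its upper flank, stops within mm of a slow push ending. 
- rear_tube: starts nearer to the robot, belongs on the near line. Glass tube lying on its side, 30 mm diameter, glass 100 mm long, red chips inside, paper label, a 26 mm cork sticking out 14 mm at the +y end; 40-130 g. Origin: mid-glass on the axis, 15 mm above the board; y along the axis, x and z turn as it rolls. Smooth glass (friction about 0.35): rolls ahead of a light push on its upper flank, stops within mm of a slow push ending. Starts 67 to 95 mm behind the other
- near_line (a point): the line nearer to the robot and the tubes: black line, 3 mm wide and 180 mm long, printed on the board. This point is the middle of the line, on the board's top surface; y runs along the line, x square to it, away from the tubes' starting side, z up
- far_line (a point): the line farther from the robot, 70 mm beyond the near one and parallel to it: black line, 3 mm wide and 180 mm long, printed on the board. This point is the middle of the line, on the board's top surface; y runs along the line, x square to it, away from the tubes' starting side, z up
- board: matt white plastic viewing board, fixed, 310 mm (x) by 270 mm (y), 6 mm thick, lying on the bench. Origin at the centre of its underside, x from the tubes towards the lines (away from the robot, within about 20 degrees), z up; the near line is at x = +15 mm and the far line at x = +85 mm. The tubes start within 4 degrees of parallel to the lines and keep their heading as they roll
- cork: bystander: loose cork stopper standing on the board beyond the +y ends of the lines, 26 mm across, 26 mm high; origin at the centre of its foot
- vial: bystander: small black-capped vial standing on the board near its -y edge, 23 mm across, 54 mm high; origin at the centre of its foot
- cork_ring: bystander: cork flask ring lying on the bench at the -y side of the board, 90 mm across, 30 mm high; origin at the centre of its underside
- spatula: bystander: narrow steel lab spatula, 180 mm long, 12 mm wide, 4 mm thick, lying on the bench along the +y edge of the board, x along it; origin at its middle, underneath
- beaker: bystander: glass beaker, 70 mm across, 92 mm high, on the bench on the -y side; origin at the centre of its foot
- jar: bystander: glass jar, 76 mm across, 98 mm high, on the bench on the +y side; origin at the centre of its foot
- chip_box: bystander: open clear plastic box of red plant chips, 115 x 85 x 50 mm, on the bench on the +y side; origin at the centre of its foot
Mind the look-alikes: they are no part of the job. What is shaped like the front_tube but blue or orange is not meant. Leave any purple look-alike of the rear_tube alone.

How it is judged:
On the way, in this order (a step that is already met when the one before it is completed fails the run):
1. the front tube has been rolled over sideways (its own z axis turned more than 1.2 rad from vertical) (angle between front_tube's own z axis and vertical above 1.2 rad).
2. the front tube has rolled about one full turn (its own z axis back within 0.6 rad of vertical) (angle between front_tube's own z axis and vertical below 0.6 rad).
3. the rear tube has been rolled over sideways (its own z axis turned more than 1.2 rad from vertical) (angle between rear_tube's own z axis and vertical above 1.2 rad).
4. the rear tube has rolled about one full turn (its own z axis back within 0.6 rad of vertical) (angle between rear_tube's own z axis and vertical below 0.6 rad).
At the end, for the whole second after the job is handed in: The front tube lies on the far line and the rear tube on the near line, each with its axis within 6 mm of the line, parallel to it within 0.1 rad (6 degrees), its middle within 25 mm of the line's middle along the line, flat on the board and at rest (x of front_tube in the frame of far_line between -0.006 and 0.006 m and y of front_tube in the frame of far_line between -0.025 and 0.025 m and z of front_tube in the frame of far_line between 0.011 and 0.019 m and angle between the y axis of front_tube and the y axis of far_line, either way round below 0.1 rad and linear speed of each of front_tube, rear_tube below 0.01 m/s and x of rear_tube in the frame of near_line between -0.006 and 0.006 m and y of rear_tube in the frame of near_line between -0.025 and 0.025 m and z of rear_tube in the frame of near_line between 0.011 and 0.019 m and angle between the y axis of rear_tube and the y axis of near_line, either way round below 0.1 rad); the robot touches nothing.
It fails at once if a tube is lifted or stood up (its origin more than 12 mm above where it lies) (z of any of front_tube, rear_tube in the frame of near_line above 0.027 m).
It fails at once if a bystander is moved by more than 12 mm (distance of any of cork, vial, cork_ring, spatula, beaker, jar, chip_box from where it was at the start of the episode above 0.012 m).
It also fails if it takes over 64 s, if anything falls off the work surface, if the arm or the gripper's body presses on something with over 40 N, if the wrist force passes 120 N, or if a joint passes its speed limit or range.

## Working session

There is one attempt and no reset: what is moved stays moved. The work goes in short steps, Python scripts to look and compute and a tool call to move; the robot and the scene stay as the last step left them, time stands still between calls to the robot, and variables do not carry over. Pictures are saved under pics/ and viewed, at most 10 in all, crops included, and the job is handed in when it is done.

Besides the shell and the picture viewer there is one more tool, called by a JSON object that holds its "fn" and its "kwargs". arm_command: Moves the arm, as the interface text tells. Its arguments: {"type":"object","properties":{"targets":{"type":"array","items":{"type":"number"}},"hand":{"type":"number"},"grip_force":{"type":"number"}},"required":["targets"]}

```bash
mkdir -p pics
cat > h.py <<'E'
import numpy as np,cv2
from workcell import *
def px2w(f,uv,z):
    T=np.linalg.inv(f["camera_from_world"]);u,v=uv
    d=T[:3,:3]@np.array([(u-f["cx"])/f["fx"],-(v-f["cy"])/f["fy"],-1.]);o=T[:3,3]
    return o+d*(z-o[2])/d[2]
def w2px(f,p):
    c=f["camera_from_world"]@np.append(p,1);return np.array([f["cx"]+f["fx"]*c[0]/-c[2],f["cy"]-f["fy"]*c[1]/-c[2]])
E
python3 - <<'E'
from h import *
s=state();print(s['t'],s['position'],s['eef_rot'],s['finger_gap'],tip_reach)
for n in("top","side"):
    f=grab_frame(n);cv2.imwrite(f"pics/{n}0.png",f["img"][...,::-1])
    for l,z in(("front_tube",.021),("rear_tube",.021),("near_line",.006),("far_line",.006),("board",0),("cork",.006),("vial",.006)):
        for r in pinpoint(n,l)[:4]:print(n,l,round(r["p"],2),np.round(r["position"],1),np.round(px2w(f,r["position"],z),4))
E
```

```text
0.0 [ 0.1882424  -0.54252541  0.22932258] [-1.10874476e-03  9.86098372e-01  1.66158868e-01 -3.07389783e-05] 1.003082274058034 0.025
top front_tube 0.92 [248.4 292.5] [0.327  0.1803 0.021 ]
top front_tube 0.77 [387.4 305.4] [ 0.2962 -0.1607  0.021 ]
top front_tube 0.7 [321.9 206.3] [ 0.5413 -0.0019  0.021 ]
top rear_tube 0.9 [324.6 236.1] [ 0.4654 -0.0084  0.021 ]
top rear_tube 0.83 [182.2 282.3] [0.3519 0.3462 0.021 ]
top rear_tube 0.83 [469.8 279.8] [ 0.3572 -0.3641  0.021 ]
top near_line 0.82 [330.4 188.2] [ 0.5912 -0.0241  0.006 ]
top far_line 0.66 [337.8 162.6] [ 0.6599 -0.0442  0.006 ]
top board 0.6 [327.5 192.5] [ 0.5809 -0.0166  0.    ]
top cork 0.56 [289.8 159.9] [0.6682 0.0828 0.006 ]
top vial 0.49 [365.2 234.6] [ 0.4699 -0.1121  0.006 ]
side front_tube 0.84 [390.4 288.4] [0.3257 0.1858 0.021 ]
side front_tube 0.81 [428.2 198.6] [ 0.3009 -0.1432  0.021 ]
side front_tube 0.71 [321.1 210.7] [ 0.5445 -0.008   0.021 ]
side rear_tube 0.8 [350.6 220.1] [0.4648 0.003  0.021 ]
side rear_tube 0.65 [352.8 349.4] [0.3581 0.3517 0.021 ]
side rear_tube 0.63 [423.  150.7] [ 0.3525 -0.37    0.021 ]
side rear_tube 0.2 [305.3 206.2] [ 0.5881 -0.0121  0.021 ]
side near_line 0.91 [308.1 207. ] [ 0.5871 -0.0289  0.006 ]
side far_line 0.73 [280.3 204.2] [ 0.6593 -0.0165  0.006 ]
side far_line 0.43 [310.6 210.9] [ 0.5756 -0.016   0.006 ]
side board 0.64 [311.1 211.2] [ 0.5766 -0.0222  0.    ]
side board 0.49 [258.6 250.3] [0.6425 0.1524 0.    ]
side cork 0.51 [259.9 227.1] [0.6711 0.0828 0.006 ]
```

View pics/top0.png

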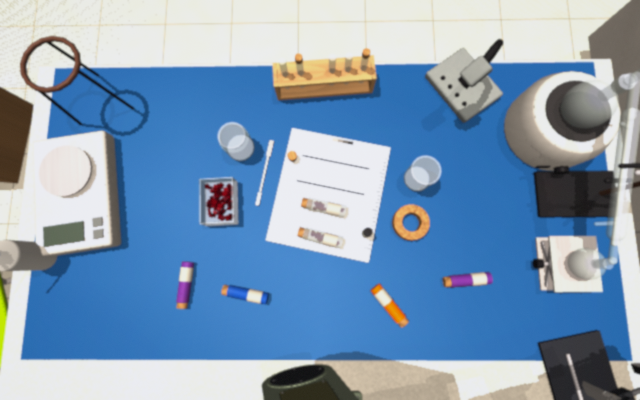

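View pics/side0.png

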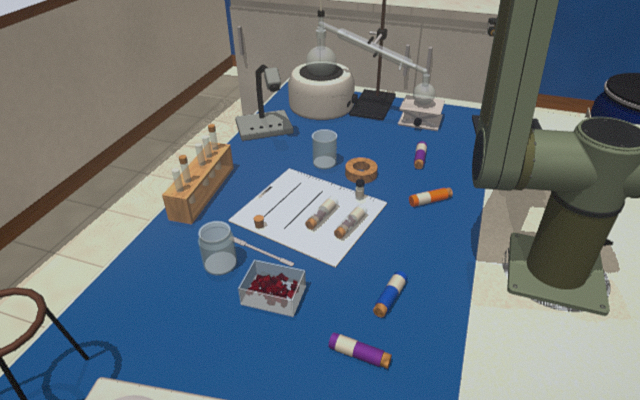

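Top view: the clear tubes with red chips on the board are at (322,207) (front) and (322,237) (rear). Lines are at (330,188) and (336,163), the loose cork at (292,157), and the vial at (367,233). The side view agrees. Look-alikes are blue (245,294), orange (390,305), and purple (185,285) and (467,280), all off the board. I'm choosing the two on the board; next I'll check a crop and fit the lines and axes.

```bash
cat >> h.py <<'E'
def blobline(f,lab,n,near,z):
    best=None
    for r in cut_out(n,lab):
        if np.hypot(*(np.array(r["position"])-near))<14:
            v,u=np.nonzero(r["pixels"]);w=np.array([px2w(f,(a,b),z)[:2] for a,b in zip(u,v)])
            c=w.mean(0);d=np.linalg.svd(w-c,full_matrices=False)[2][0];d*=np.sign(d[1])
            s=(w-c)@d;return r["p"],c,np.degrees(np.arctan2(-d[0],d[1])),c+d*(s.min()+s.max())/2,s.max()-s.min()
def dark(f,uv0,uv1,z=.006):
    g=cv2.cvtColor(f["img"],cv2.COLOR_RGB2GRAY).astype(float);m=np.zeros(g.shape,np.uint8)
    cv2.line(m,uv0,uv1,255,7);wt=np.clip(170-g,0,None)*(m>0)
    v,u=np.nonzero(wt);k=wt[v,u];w=np.array([px2w(f,(a,b),z)[:2] for a,b in zip(u,v)])
    c=(w*k[:,None]).sum(0)/k.sum();d=np.linalg.svd((w-c)*np.sqrt(k)[:,None],full_matrices=False)[2][0];d*=np.sign(d[1])
    s=(w-c)@d;return c,np.degrees(np.arctan2(-d[0],d[1])),s.min(),s.max()
E
python3 - <<'E'
from h import *
f=grab_frame("top")
for a,b in(((297,181),(364,194)),((303,156),(369,168))):print("top line",dark(f,a,b))
for l,c in(("front_tube",(324,207)),("rear_tube",(322,237))):print(l,blobline(f,l,"top",c,.024))
g=grab_frame("side")
for a,b in(((286,228),(323,192)),((263,216),(301,183))):print("side line",dark(g,a,b))
for l,c in(("front_tube",(321,211)),("rear_tube",(350,221))):print(l,blobline(g,l,"side",c,.021))
cr=np.hstack([cv2.resize(f["img"][120:270,255:400],None,fx=2.7,fy=2.7,interpolation=2),cv2.resize(g["img"][160:270,225:390],None,fx=2.4,fy=3.68,interpolation=2)[:405]])
cr=cr[:405,:800];cv2.imwrite("pics/crop1.png",cr[...,::-1])
E
```

```text
top line (array([ 0.5899085 , -0.04103573]), np.float64(-12.204407474368882), np.float64(-0.05604981332804626), np.float64(0.07443978520401794))
top line (array([ 0.6608316 , -0.04298723]), np.float64(-12.13389030382978), np.float64(-0.07678330765635026), np.float64(0.08472544919305985))
front_tube (0.77, array([ 0.54093484, -0.00628005]), np.float64(-12.073242266974514), array([ 0.54112683, -0.00538246]), np.float64(0.1148925104504574))
rear_tube (0.93, array([0.46407757, 0.0015172 ]), np.float64(-13.697969386869053), array([0.46448998, 0.00320925]), np.float64(0.1163368777977831))
side line (array([ 0.59575951, -0.01704157]), np.float64(-12.22655416759828), np.float64(-0.09047151404032647), np.float64(0.0858358190208792))
side line (array([ 0.66597131, -0.02334945]), np.float64(-12.262404021984397), np.float64(-0.0994306731278497), np.float64(0.07939403471377704))
front_tube (0.66, array([ 5.40746820e-01, -3.17129848e-04]), np.float64(-10.463595319981264), array([ 0.54031769, -0.00264073]), np.float64(0.13671461497345933))
rear_tube (0.78, array([0.46362522, 0.00573166]), np.float64(-12.93946679624621), array([0.46334058, 0.00449278]), np.float64(0.1408768470888843))
```

View pics/crop1.png

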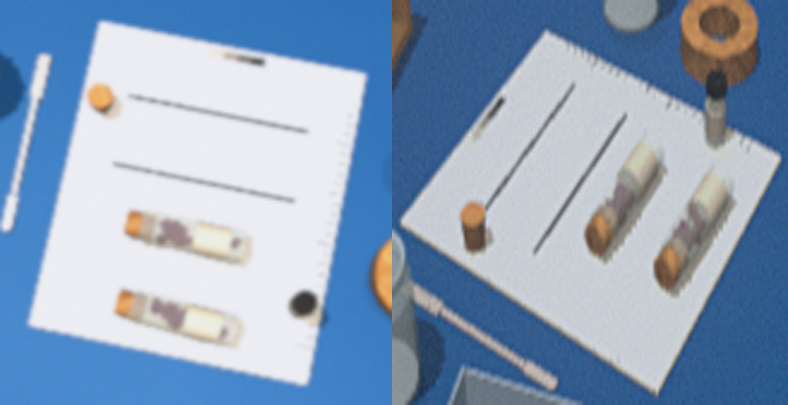

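The crop confirms both tubes are clear with red chips and a cork at the +y end; the lines and the loose cork match too. The lines' yaw is -12.2°. In line axes (mm), the tubes are at s=529 and 452 and the lines at 585 and 655.

{"fn": "arm_command", "kwargs": {"targets": [2, -1.7, 0, 3, 5, -4.2, 0, 6, 8, -6.8, 0, 9, 11, -9.4, 0, 12, 14, -12, 0, 15, 17, -14.6, 0, 18, 20, -17.2, 0, 21, 23, -19.8, 0, 24, 26, -22.4, 0, 28, 29, -25, 0, 31.3], "hand": 50}}

```text
t: 1.93
position: [0.3811, -0.2104, 0.2308]
eef_rot: [0.0, 0.994, -0.108, 0.0]
contact_force: [1.0, -0.1, -0.5]
finger_gap: 0.501
grip_force: 0.0
```

```bash
cat >> h.py <<'E'
YAW=np.radians(-12.2);EX=np.array([np.cos(YAW),np.sin(YAW)]);EY=np.array([-EX[1],EX[0]])
def tool(s_t=None,t_t=None,z_t=None):
    s=state();w,x,y,z=s["eef_rot"];tx=np.array([1-2*(y*y+z*z),2*(x*y+w*z)]);tx/=np.hypot(*tx);p=s["position"]
    ty=np.array([tx[1],-tx[0]]);print("t",round(s["t"],2),"s,t,z mm",np.round([p[:2]@EX*1e3,p[:2]@EY*1e3,p[2]*1e3],1),"yaw",round(np.degrees(np.arctan2(tx[1],tx[0])),2),"gap",round(s["finger_gap"],2),"F",np.round(s["contact_force"],1))
    if s_t:
        d=EX*s_t+EY*t_t-p[:2];print("shift cm",np.round([d@tx*100,d@ty*100,(p[2]-z_t)*100],2),"turn",round(np.degrees(np.arctan2(tx[1],tx[0])-YAW),2))
E
python3 -c "
from h import *;tool(.491,.102,.041)"
```

```text
t 1.93 s,t,z mm [ 416.9 -125.1  230.8] yaw -12.38 gap 0.5 F [ 1.  -0.1 -0.5]
shift cm [  7.33 -22.73  18.98] turn -0.18
```

{"fn": "arm_command", "kwargs": {"targets": [0.8, -2.5, 0, 0, 1.7, -5.5, 0, 0, 2.7, -8.5, 0, 0, 3.7, -11.5, 1, 0, 4.7, -14.5, 2.5, 0, 5.6, -17.4, 4.5, 0, 6.5, -20, 6.5, 0, 7.1, -22, 8.5, 0, 7.3, -22.7, 10, 0, 7.3, -22.7, 11, 0]}}

```text
t: 2.77
position: [0.4993, -0.0037, 0.1187]
eef_rot: [-0.0, 0.995, -0.105, -0.001]
contact_force: [-1.3, 0.2, 0.0]
finger_gap: 0.498
grip_force: 0.0
```

```bash
python3 -c "
from h import *
f=grab_frame('side');cv2.imwrite('pics/s2.png',cv2.resize(f['img'][130:280,225:425],None,fx=3,fy=3)[...,::-1]);tool(.491,.102,.041)"
```

```text
t 2.82 s,t,z mm [487.4 100.8 117.2] yaw -12.06 gap 0.5 F [-0.9 -1.  -0. ]
shift cm [ 0.36 -0.12  7.62] turn 0.14
```

View pics/s2.png

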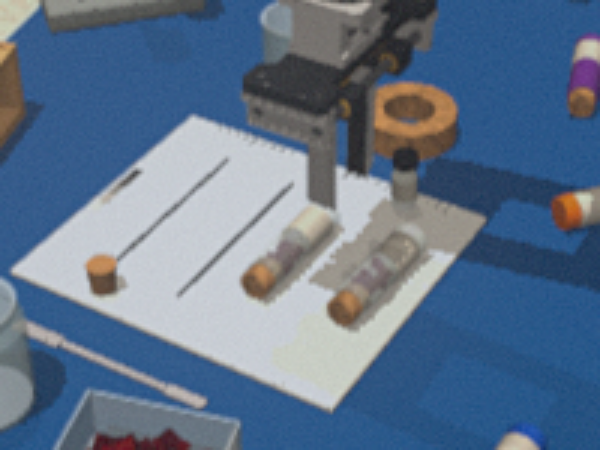

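The gripper is above the gap between the tubes with its two fingers parallel to the lines, and the scene is undisturbed. Lowering into the gap.

{"fn": "arm_command", "kwargs": {"targets": [0.1, 0, 1, 0, 0.2, 0, 2.3, 0, 0.2, 0, 3.6, 0, 0.3, -0.1, 4.8, 0, 0.3, -0.1, 5.8, 0, 0.3, -0.1, 6.6, 0, 0.3, -0.1, 7.2, 0, 0.3, -0.1, 7.5, 0, 0.3, -0.1, 7.5, 0, 0.3, -0.1, 7.5, 0]}}

```text
t: 3.65
position: [0.5031, -0.0053, 0.0457]
eef_rot: [0.0, 0.994, -0.106, 0.0]
contact_force: [-0.1, 0.0, -0.3]
finger_gap: 0.499
grip_force: 0.0
```

```bash
python3 -c "
from h import *;tool(.632,.102,.041)"
```

```text
t 3.65 s,t,z mm [492.9 101.1  45.7] yaw -12.18 gap 0.5 F [-0.1  0.  -0.3]
shift cm [13.91 -0.09  0.47] turn 0.02
```

{"fn": "arm_command", "kwargs": {"targets": [0, 0, 0.3, 0, 0.1, 0, 0.5, 0, 0.3, 0, 0.5, 0, 0.5, 0, 0.5, 0, 0.7, 0, 0.5, 0, 0.9, 0, 0.5, 0, 1.2, 0, 0.5, 0, 1.5, 0, 0.5, 0, 1.8, 0, 0.5, 0, 2.1, 0, 0.5, 0]}}

```text
t: 4.48
position: [0.5237, -0.0097, 0.0405]
eef_rot: [0.0, 0.994, -0.106, 0.0]
contact_force: [-0.1, 0.1, -0.4]
finger_gap: 0.497
grip_force: 0.0
```

{"fn": "arm_command", "kwargs": {"targets": [0.3, 0, 0, 0, 0.6, 0, 0, 0, 0.9, 0, 0, 0, 1.2, 0, 0, 0, 1.5, 0, 0, 0, 1.8, 0, 0, 0, 2.1, 0, 0, 0, 2.4, 0, 0, 0, 2.7, 0, 0, 0, 3.0, 0, 0, 0]}}

```text
t: 5.32
position: [0.553, -0.016, 0.0404]
eef_rot: [-0.0, 0.994, -0.106, 0.0]
contact_force: [-0.4, 0.8, 0.1]
finger_gap: 0.501
grip_force: 0.0
```

```bash
cat >> h.py <<'E'
def tube(n,lab,near_w):
    f=grab_frame(n);near=w2px(f,np.r_[near_w,.021]);r=blobline(f,lab,n,near,.024 if n=="top" else .021)
    if r:
        c=r[3]-(EY*.007 if n=="top" else 0);print(n,lab,round(r[0],2),"s,t(mid-ish)",np.round([c@EX*1e3,c@EY*1e3],1),"yaw",round(r[2],1),"len",round(r[4],3))
    else:print(n,lab,"none")
    for q in pinpoint(n,lab):
        if np.hypot(*(np.array(q["position"])-near))<18:p=px2w(f,q["position"],.021)[:2];print("  pin",round(q["p"],2),np.round([p@EX*1e3,p@EY*1e3],1))
def st(s,t):return EX*s+EY*t
E
python3 -c "
from h import *;tool(.632,.102,.041)
tube('side','front_tube',st(.562,.102));tube('top','front_tube',st(.562,.102))
f=grab_frame('side');cv2.imwrite('pics/s3.png',cv2.resize(f['img'][130:280,225:425],None,fx=3,fy=3)[...,::-1])"
```

```text
t 5.32 s,t,z mm [543.9 101.2  40.4] yaw -12.17 gap 0.5 F [-0.4  0.8  0.1]
shift cm [ 8.81 -0.07 -0.06] turn 0.03
side front_tube 0.51 s,t(mid-ish) [566.7 114.9] yaw -10.3 len 0.128
  pin 0.76 [568.5  99. ]
top front_tube none
```

View pics/s3.png

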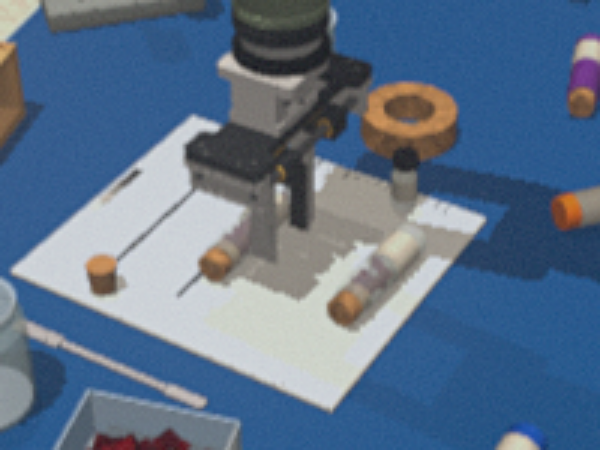

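The front tube is rolling straight ahead of both fingers, at s≈567 as expected (tool 544+23). Continuing.

{"fn": "arm_command", "kwargs": {"targets": [0.3, 0, 0, 0, 0.6, 0, 0, 0, 0.9, 0, 0, 0, 1.2, 0, 0, 0, 1.5, 0, 0, 0, 1.8, 0, 0, 0, 2.1, 0, 0, 0, 2.4, 0, 0, 0, 2.7, 0, 0, 0, 3.0, 0, 0, 0]}}

```text
t: 6.5
position: [0.5823, -0.0224, 0.0404]
eef_rot: [-0.0, 0.994, -0.106, 0.0]
contact_force: [-0.4, 0.1, -1.4]
finger_gap: 0.504
grip_force: 0.0
```

{"fn": "arm_command", "kwargs": {"targets": [0.3, 0, 0, 0, 0.6, 0, 0, 0, 0.9, 0, 0, 0, 1.2, 0, 0, 0, 1.5, 0, 0, 0, 1.8, 0, 0, 0, 2.1, 0, 0, 0, 2.4, 0, 0, 0, 2.7, 0, 0, 0, 3.0, 0, 0, 0]}}

```text
t: 7.33
position: [0.6116, -0.0286, 0.0404]
eef_rot: [-0.0, 0.994, -0.106, -0.0]
contact_force: [-0.8, -0.5, -0.7]
finger_gap: 0.497
grip_force: 0.0
```

{"fn": "arm_command", "kwargs": {"targets": [0.3, 0, 0, 0, 0.6, 0, 0, 0, 0.9, 0, 0, 0, 1.1, 0, 0, 0, 1.3, 0, 0, 0, 1.5, 0, 0, 0, 1.6, 0, 0, 0, 1.7, 0, 0, 0, 1.75, 0, 0, 0, 1.8, 0, 0, 0]}}

```text
t: 8.17
position: [0.6289, -0.0324, 0.0404]
eef_rot: [-0.0, 0.994, -0.106, -0.0]
contact_force: [-0.1, -0.0, -0.3]
finger_gap: 0.498
grip_force: 0.0
```

```bash
python3 -c "
from h import *;tool(.632,.102,.041)
tube('side','front_tube',st(.647,.102));tube('top','front_tube',st(.647,.102))
f=grab_frame('side')
print(dark(f,tuple(map(int,w2px(f,np.r_[st(.655,.175),.006]))),tuple(map(int,w2px(f,np.r_[st(.655,.19),.006])))))
cv2.imwrite('pics/s4.png',cv2.resize(f['img'][150:260,220:370],None,fx=5,fy=5)[...,::-1])"
```

```text
t 8.17 s,t,z mm [621.6 101.2  40.4] yaw -12.17 gap 0.5 F [-0.1 -0.  -0.3]
shift cm [ 1.04 -0.08 -0.06] turn 0.03
side front_tube 0.67 s,t(mid-ish) [644.7 114.4] yaw -10.4 len 0.134
  pin 0.64 [644.9  99. ]
top front_tube none
(array([0.67960974, 0.0426862 ]), np.float64(-6.0445714245736815), np.float64(-0.023313808932090556), np.float64(0.017032288326872442))
```

View pics/s4.png

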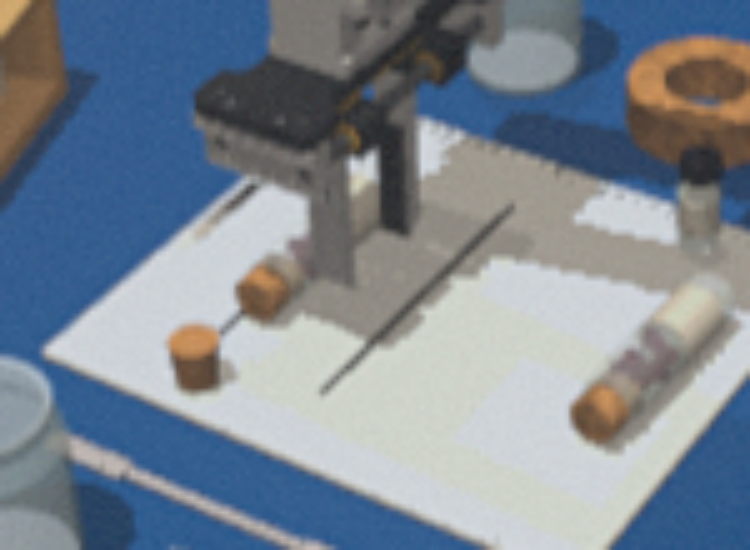

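The front tube is at s≈645, just short of the far line, with the line emerging by its cork end. A slow 9.5 mm finish, then back off, rise and look.

{"fn": "arm_command", "kwargs": {"targets": [0.15, 0, 0, 0, 0.3, 0, 0, 0, 0.45, 0, 0, 0, 0.6, 0, 0, 0, 0.7, 0, 0, 0, 0.8, 0, 0, 0, 0.88, 0, 0, 0, 0.93, 0, 0, 0, 0.95, 0, 0, 0, 0.95, 0, 0, 0]}}

```text
t: 9.35
position: [0.6383, -0.0344, 0.0404]
eef_rot: [0.0, 0.994, -0.106, 0.0]
contact_force: [0.3, -0.4, 0.6]
finger_gap: 0.503
grip_force: 0.0
```

{"fn": "arm_command", "kwargs": {"targets": [-0.3, 0, 0, 0, -0.8, 0, 0, 0, -1.5, 0, -1, 0, -2.5, 0, -2.5, 0, -4.5, 0, -4.5, 0, -7, 0, -6.5, 0, -10, 0, -8.5, 0, -13, 0, -9.5, 0, -16, 0, -10, 0, -18, 0, -10, 0]}}

```text
t: 10.18
position: [0.4601, 0.0042, 0.1415]
eef_rot: [0.0, 0.994, -0.106, 0.001]
contact_force: [0.8, 0.1, -0.7]
finger_gap: 0.503
grip_force: 0.0
```

```bash
python3 -c "
from h import *;tool(.412,.094,.041)
tube('side','front_tube',st(.655,.102));tube('top','front_tube',st(.655,.102))
f=grab_frame('side');cv2.imwrite('pics/s5.png',cv2.resize(f['img'][150:260,220:370],None,fx=5,fy=5)[...,::-1])
h=grab_frame('top');cv2.imwrite('pics/t5.png',cv2.resize(h['img'][120:270,255:400],None,fx=4,fy=4)[...,::-1])"
```

```text
t 10.18 s,t,z mm [448.9 101.3 141.5] yaw -12.15 gap 0.5 F [ 0.8  0.1 -0.7]
shift cm [-3.69  0.73 10.05] turn 0.05
side front_tube 0.77 s,t(mid-ish) [653.7 111.2] yaw -9.3 len 0.14
  pin 0.9 [651.8 104.2]
top front_tube 0.62 s,t(mid-ish) [654.1 100.6] yaw -10.9 len 0.111
  pin 0.81 [651.8 108. ]
```

View pics/t5.png

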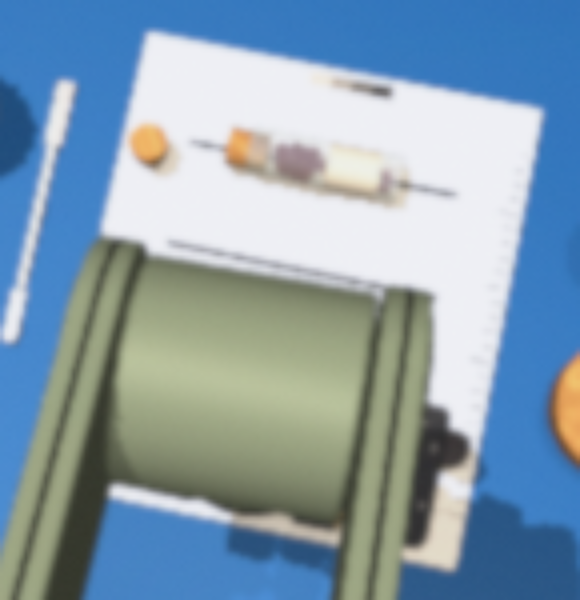

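The front tube lies on the far line, with the line showing past both ends, at s≈654 against 655. Now I'll go behind the rear tube.

{"fn": "arm_command", "kwargs": {"targets": [-1.5, 0.3, 0, 0, -3, 0.6, 0.5, 0, -3.7, 0.7, 2, 0, -3.8, 0.7, 4, 0, -3.8, 0.7, 6, 0, -3.8, 0.7, 7.8, 0, -3.8, 0.7, 9, 0, -3.8, 0.7, 9.8, 0, -3.8, 0.7, 10.1, 0, -3.8, 0.7, 10.1, 0]}}

```text
t: 11.42
position: [0.4236, 0.0047, 0.0388]
eef_rot: [-0.0, 0.994, -0.106, -0.001]
contact_force: [0.2, -1.1, 0.4]
finger_gap: 0.497
grip_force: 0.0
```

```bash
python3 -c "
from h import *;tool(.5623,.094,.041)
tube('side','rear_tube',st(.4525,.094))"
```

```text
t 11.42 s,t,z mm [413.1  94.1  38.8] yaw -12.19 gap 0.5 F [ 0.2 -1.1  0.4]
shift cm [ 1.492e+01  1.000e-02 -2.200e-01] turn 0.01
side rear_tube 0.7 s,t(mid-ish) [453.1 125.8] yaw -9.1 len 0.092
  pin 0.54 [453.2 100.9]
```

{"fn": "arm_command", "kwargs": {"targets": [0.3, 0, 0, 0, 0.6, 0, 0, 0, 0.9, 0, 0, 0, 1.1, 0, 0, 0, 1.3, 0, 0, 0, 1.5, 0, 0, 0, 1.7, 0, 0, 0, 1.9, 0, 0, 0, 2.2, 0, 0, 0, 2.5, 0, 0, 0]}}

```text
t: 12.4
position: [0.4482, -0.0006, 0.0394]
eef_rot: [-0.0, 0.994, -0.106, -0.0]
contact_force: [-0.6, -1.6, 1.3]
finger_gap: 0.497
grip_force: 0.1
```

{"fn": "arm_command", "kwargs": {"targets": [0.3, 0, 0, 0, 0.6, 0, 0, 0, 0.9, 0, 0, 0, 1.2, 0, 0, 0, 1.5, 0, 0, 0, 1.8, 0, 0, 0, 2.1, 0, 0, 0, 2.4, 0, 0, 0, 2.7, 0, 0, 0, 3.0, 0, 0, 0]}}

```text
t: 13.23
position: [0.4777, -0.0069, 0.0394]
eef_rot: [-0.0, 0.994, -0.106, -0.0]
contact_force: [-0.5, -0.4, -0.3]
finger_gap: 0.502
grip_force: 0.0
```

{"fn": "arm_command", "kwargs": {"targets": [0.3, 0, 0, 0, 0.6, 0, 0, 0, 0.9, 0, 0, 0, 1.2, 0, 0, 0, 1.5, 0, 0, 0, 1.8, 0, 0, 0, 2.1, 0, 0, 0, 2.4, 0, 0, 0, 2.7, 0, 0, 0, 3.0, 0, 0, 0]}}

```text
t: 14.07
position: [0.5071, -0.0133, 0.0394]
eef_rot: [-0.0, 0.994, -0.106, 0.0]
contact_force: [0.1, 0.6, -0.2]
finger_gap: 0.499
grip_force: 0.0
```

{"fn": "arm_command", "kwargs": {"targets": [0.3, 0, 0, 0, 0.6, 0, 0, 0, 0.9, 0, 0, 0, 1.2, 0, 0, 0, 1.5, 0, 0, 0, 1.8, 0, 0, 0, 2.1, 0, 0, 0, 2.4, 0, 0, 0, 2.7, 0, 0, 0, 3.0, 0, 0, 0]}}

```text
t: 14.9
position: [0.5364, -0.0196, 0.0394]
eef_rot: [-0.0, 0.994, -0.106, 0.0]
contact_force: [-0.2, -0.7, 0.1]
finger_gap: 0.5
grip_force: 0.0
```

{"fn": "arm_command", "kwargs": {"targets": [0.3, 0, 0, 0, 0.6, 0, 0, 0, 0.9, 0, 0, 0, 1.1, 0, 0, 0, 1.3, 0, 0, 0, 1.5, 0, 0, 0, 1.7, 0, 0, 0, 1.8, 0, 0, 0, 1.9, 0, 0, 0, 1.9, 0, 0, 0]}}

```text
t: 15.73
position: [0.5548, -0.0236, 0.0395]
eef_rot: [0.0, 0.994, -0.106, 0.0]
contact_force: [-0.0, -0.9, -0.7]
finger_gap: 0.501
grip_force: 0.0
```

```bash
python3 -c "
from h import *;tool(.5623,.094,.041)
tube('side','rear_tube',st(.575,.094));tube('side','front_tube',st(.655,.102))"
```

```text
t 15.73 s,t,z mm [547.3  94.2  39.5] yaw -12.17 gap 0.5 F [-0.  -0.9 -0.7]
shift cm [ 1.5   0.02 -0.15] turn 0.03
side rear_tube 0.51 s,t(mid-ish) [573.1 104. ] yaw -12.0 len 0.131
  pin 0.72 [567.9  92. ]
side front_tube 0.87 s,t(mid-ish) [653.9 121.3] yaw -6.3 len 0.12
  pin 0.55 [657.2  97.8]
```

{"fn": "arm_command", "kwargs": {"targets": [0.2, 0, 0, 0, 0.4, 0, 0, 0, 0.6, 0, 0, 0, 0.8, 0, 0, 0, 1.0, 0, 0, 0, 1.15, 0, 0, 0, 1.28, 0, 0, 0, 1.37, 0, 0, 0, 1.42, 0, 0, 0, 1.45, 0, 0, 0]}}

```text
t: 16.87
position: [0.5688, -0.0266, 0.0394]
eef_rot: [-0.0, 0.994, -0.106, -0.0]
contact_force: [-0.1, -0.3, 0.8]
finger_gap: 0.499
grip_force: 0.1
```

{"fn": "arm_command", "kwargs": {"targets": [0, 0, 0, 0, -0.3, 0, 0, 0, -1, 0, 0, 0, -2, 0, -1.5, 0, -4, 0, -3.5, 0, -7, 0, -6, 0, -10, 0, -9, 0, -13, 0, -12, 0, -15, 0, -14, 0, -16, 0, -15, 0]}}

```text
t: 17.7
position: [0.4107, 0.0078, 0.1919]
eef_rot: [0.0, 0.994, -0.106, 0.002]
contact_force: [0.5, -0.5, -0.2]
finger_gap: 0.501
grip_force: 0.0
```

{"fn": "arm_command", "kwargs": {"targets": [0, 2, 0, 0, 0, 5, 0, 0, 0, 8, 0, 0, 0, 11, 0, 0, 0, 14, 0, 0, 0, 17, 0, 0, 0, 20, 0, 0, 0, 23, 0, 0, 0, 25, 0, 0, 0, 26, 0, 0]}}

```text
t: 18.53
position: [0.3565, -0.2488, 0.1894]
eef_rot: [0.0, 0.994, -0.107, -0.0]
contact_force: [0.1, -0.7, -0.2]
finger_gap: 0.498
grip_force: 0.0
```

```bash
python3 -c "
from h import *;tool()
for n in('side','top'):
    tube(n,'rear_tube',st(.585,.094));tube(n,'front_tube',st(.655,.102))
f=grab_frame('side');h=grab_frame('top')
a=cv2.resize(f['img'][155:255,225:335],None,fx=3.6,fy=4.5);b=cv2.resize(h['img'][130:230,280:390],None,fx=3.6,fy=4.5)
for F,im,o in((f,a,(225,155)),(h,b,(280,130))):
    for s in(.585,.655):
        q=[((w2px(F,np.r_[st(s,t),.006])-o)*[3.6,4.5]).astype(int).tolist() for t in(.013,.193)]
        [cv2.circle(im,tuple(p),3,(255,0,0),1) for p in q]
cv2.imwrite('pics/s6.png',np.hstack([a,b])[...,::-1])"
```

```text
t 18.53 s,t,z mm [ 401.  -167.8  189.4] yaw -12.33 gap 0.5 F [ 0.1 -0.7 -0.2]
side rear_tube 0.6 s,t(mid-ish) [584.4  99.4] yaw -13.0 len 0.134
  pin 0.81 [578.6  97. ]
side front_tube 0.56 s,t(mid-ish) [653.2 111.2] yaw -9.3 len 0.14
  pin 0.93 [655.9  96.5]
top rear_tube 0.71 s,t(mid-ish) [586.4  89.1] yaw -14.6 len 0.114
  pin 0.68 [584.8  80.4]
top front_tube 0.78 s,t(mid-ish) [653.6 101.7] yaw -11.6 len 0.115
  pin 0.8 [658.2 103.4]
```

View pics/s6.png

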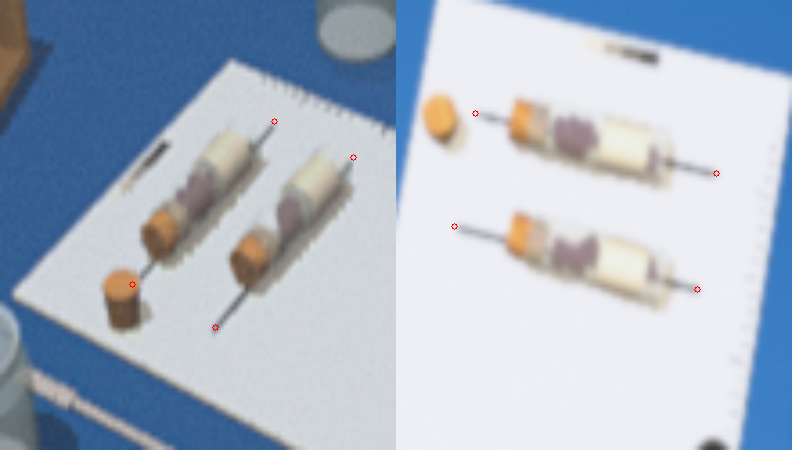

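Both tubes lie on their lines, with the line showing past all four ends. The axes are within about 2 mm and 3° of the lines. The front tube is about 1 mm off centre along its line and the rear about 13 mm (limit 25). The loose cork hasn't moved and the arm is clear, so I'm handing in.

```bash
python3 -c "
from workcell import *
print(close_job())"
```

```text
the job is handed in; nothing more can be done
None
```

I handed the job in at about 19 s with both tubes rolled onto their lines (front on far, rear on near); by camera both are within the limits, the rear one about 13 mm off its line's middle (limit 25), but no verdict was returned.

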